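Fit a drying cartridge in the purge-gas dryer

TASK

The empty purge-gas dryer beside the thermal analyser has been left with its end plunger ratcheted forward: lift the pawl off the ratchet wheel so that the plunger springs right back. Press the standard cartridge (170 mm long; not the short one or the slim one) down by hand past the sprung jaw until it lies fully home in the fork clip with the jaw shut over it, then push the plunger's handle up until its rubber seal is squeezed firmly against the cartridge's end and the ratchet holds it there. Leave the other things where they are.

Things in the scene. Friction and masses are not known exactly. Their poses are not given: they have to be found in the camera images.
- seat (a point): Fixed on the dryer: where a cartridge's centre lies when home in the fork clip, 60 mm above the table. x runs along the clip (horizontal) to the plunger end, y to the jaw's side, z up; this is the seat frame. Two steel U forks, 12 mm thick, stand at x = -50 and 50: 35 mm wide inside, floors 44 mm high; -y tines flare out at the top, 82 mm high, +y tines 63 mm. x -35 to 35 is free for fingers.
- end_stop (a point): Middle of the rubber face of the dryer's fixed white end block, at x = -90 mm of the seat frame. Lay the cartridge with its centre at the seat (x = 0): 5 mm from this face, 10 mm from the drawn-back seal. The closing plunger slides it along to this face, as it should. The dryer is bolted down, its base 330 x 90 x 10 mm, x -120 to 210, y -45 to 45 of the seat frame.
- jaw (a joint): Sprung jaw on the clip's +y side: two dark hooked horns at x = -39 and 39 mm of the seat frame on a bar hinged low down (y = 22, bar's top 24 mm above the table). 0 rad shut, grows as the horns swing out, about 0.10 as a cartridge passes. It is shut at the start and springs shut.
- jaw_tip (a point): Nose tip of one horn, shut: y = 9 mm of the seat frame, 76 mm above the table, over the edge of the cartridge's way. Above it a steep slope rises outwards to 99 mm, which a cartridge pushed straight down slides along: first touch with its centre about 95 mm above the table, then up to about 12 N until 80 mm, then little; at 62 mm the jaw snaps shut over it.
- cartridge: Standard drying cartridge, loose on the grey mat: plain aluminium tube 32 mm thick, 170 mm long overall, steel hexagonal caps (40 mm across flats, 64 to 82 mm either side of the centre), 0.28 kg. Origin at its centre on the axis, x along it; either way round. Axis 23 mm above the table as it lies. Three cartridges lie side by side about 90 mm apart, in any order.
- short_cartridge: Cartridge of the same look and thickness (32 mm) but 115 mm long, on the mat; does not fit this dryer, a bystander. Origin at its centre, x along the tube.
- slim_cartridge: Thinner cartridge, 22 mm thick, caps 28 mm across flats, 190 mm long, on the mat; does not fit, a bystander. Origin at its centre, x along the tube.
- mat: Grey bench mat 300 x 270 x 3 mm, fixed, with the three cartridges lying across it. Origin under its centre.
- pawl_tab (a point): Middle of the top of the pawl's thumb tab: a dark steel plate 26 x 28 mm at x = 192, y = -40 mm of the seat frame, about 83 mm above the table. The pawl is a rocker: pressing the tab straight down (3 to 5 N) lifts the nose off the ratchet wheel. The tab must sink about 6 mm to clear the teeth and can sink 13 mm; let go, it springs back.
- pawl (a joint): Pawl rocker over the ratchet wheel (48 mm toothed steel disc on the -y side of the white plunger housing), rad: 0 with its nose between two teeth, up to 0.11 as it rides over a tooth, 0.40 with the tab fully down. Above 0.16 it is clear of the teeth.
- plunger (a joint): Plunger travel, m: 0 right back, grows towards the clip, at most 0.030. A spring drives it back with 6 N; pawl and wheel hold it (2.1 mm a tooth). Starts held at 0.013 to 0.026, in the cartridge's way. Closing: the seal meets the cartridge at 0.010, has pushed it to the end stop at 0.015 and is fully squeezed at 0.023. Closing takes 12 N, 18 N at the end; let go, it drops back up to a tooth.
- handle_top (a point): Top middle of the plunger's push handle: an upright 12 mm steel post with a 22 mm black knob (90 to 111 mm above the table) on the rod's rear end. It moves with the plunger: x = 200 - travel (mm), y = 0 of the seat frame. Push it from its rear side towards the clip, along -x of the seat frame; the room behind it is free.
- seal: The plunger's sprung rubber seal, a 28 mm disc facing the clip on the cartridge's axis. Origin at the middle of its face. It gives up to 8 mm on its own spring, 2 N at first, 7 N fully squeezed; squeeze it 5 mm or more, as the ratchet then drops back by up to one tooth.
- wrench: Steel spanner 160 mm long lying flat on the bench near the dryer; a bystander. Origin at its middle, x along it.
- reagent_bottle: Amber glass bottle 68 mm in diameter, 105 mm tall, standing near the dryer; a bystander. Origin at the middle of its foot.
- sample_jar: Glass jar 56 mm in diameter, 60 mm tall, standing near the dryer; a bystander. Origin at the middle of its foot.
- beaker: Glass beaker 70 mm in diameter, 85 mm tall, standing beyond the mat; a bystander. Origin at the middle of its foot.
- crucible_box: White plastic box 85 x 60 x 35 mm beyond the mat; a bystander. Origin at the middle of its underside.
Not all that is in view belongs to the job. Leave any turquoise look-alike of the cartridge alone.

How it is judged:
On the way, in this order (a step that is already met when the one before it is completed fails the run):
1. the pawl has been lifted and the plunger has sprung right back (travel under 2 mm) (value of joint plunger below 0.002 m), for 0.1 s.
2. the cartridge is being pressed by the fingers past the sprung jaw, which gives way (not dropped in) (value of joint jaw above 0.05 rad and contact force between the fingers and cartridge above 0.5 N and horizontal distance between cartridge and seat below 0.015 m), for 0.04 s.
3. the cartridge lies home in the fork clip with the jaw shut over it (x of cartridge in the frame of seat between -0.009 and 0.009 m and y of cartridge in the frame of seat between -0.004 and 0.004 m and z of cartridge in the frame of seat between -0.003 and 0.003 m and angle between the x axis of cartridge and the x axis of seat, either way round below 0.05 rad and value of joint jaw below 0.05 rad), for 0.2 s.
At the end, for the whole second after the job is handed in: Standard cartridge within 3 mm (height), 4 mm (sideways), 9 mm (lengthwise) and 0.05 rad of its seat, jaw under 0.05 rad. Plunger travel over 11 mm, pawl under 0.12 rad, seal pressing on the cartridge with over 1.5 N. No bystander ever moved more than 30 mm (all of step 3 and contact force between seal and cartridge above 1.5 N and value of joint plunger above 0.011 m and value of joint pawl below 0.12 rad); the robot touches nothing.
It fails at once if one of the two other cartridges is moved by more than 30 mm (distance of any of short_cartridge, slim_cartridge from where it was at the start of the episode above 0.03 m).
It fails at once if one of the things about the dryer (wrench, bottle, jar) is moved by more than 30 mm (distance of any of wrench, reagent_bottle, sample_jar from where it was at the start of the episode above 0.03 m).
It fails at once if one of the things beyond the mat (beaker, box) is moved by more than 30 mm (distance of any of beaker, crucible_box from where it was at the start of the episode above 0.03 m).
It also fails if it takes over 61 s, if anything falls off the work surface, if the arm or the gripper's body presses on something with over 40 N, if the wrist force passes 120 N, or if a joint passes its speed limit or range.

ROBOT

A 7-joint arm with a two-finger parallel gripper is mounted at the origin on the work surface. World frame = base frame: x ahead of the robot, y to its left, z up, the work surface at z = 0. Lengths are in m, angles in rad, forces in N, time in s.
With the tool pointing down it reaches from about 0.425 to 0.875 m from the base axis. Payload 8.4 kg.
Tool frame: the origin (TCP) lies midway between the tips of the shut fingers; the grasp point (between the pads) lies 19 mm behind it; z points along the fingers, y is the line along which they close (so a half turn about z gives the same grasp; the last joint's range is limited). The gripper opens to 85 mm and grips with 20 to 120 N. Pads are 22 mm wide; open, the fingers measure 114 mm over their backs; the gripper's body (76 mm by 85 mm) begins 54 mm behind the grasp point. The pads swing forward as they close: fully open they stand 13 mm farther back than shut.
Start: joints at [-1.263, 0.333, 0.04, 1.465, -0.013, 1.343, -0.059], TCP at [0.257, 0.597, 0.231] pointing down, gripper open.
Joint ranges: [-2.58, 2.58], [-0.38, 2.09], [-1.3, 1.39], [0.25, 2.4], [-1.5, 4.64], [0.08, 2.09], [-2.65, 2.65]. Speed limits (rad/s): [2.22, 2.22, 2.79, 2.79, 3.14, 3.14, 3.14].

INTERFACE

Orientations are given as a unit quaternion [x, y, z, w].
In Python, from workcell import robot gives the robot as it stands. The module is installed in compiled form; this text tells all that it offers.
- The arm moves only by the tool jog_arm, never from a script. Its argument "deltas" is a list that holds one entry, the list of rows, each a list of 7 numbers: the shift along the world's x, y, z in mm, then the turn, a rotation vector about the world's x, y, z in rad, then the opening, from 0 (shut) to 1 (fully open). A call has 1 to 10 rows; each row shifts and turns the commanded pose from where the row before left it; what a row does not reach is not made up. A row lasts 1/10 s, in which the tool goes at most 50 mm and 8.59 degrees, less where a joint would pass 70% of its speed; a pose out of reach is approached as far as the arm can. A call with a gripper value outside its range is refused whole. The fingers move at their own pace and stop on an object; "newtons" is the grip in N (left out, the last holds). Time passes only in rows, so rows that do not move let the fingers close. It gives the time, the measured TCP pose, the force, the opening and the grip force at its end, in the units of the state.
- robot.observe(): the state, without advancing time (a new reading comes with each control period).
- robot.snapshot(name): name is "side" or "top" or "wrist"; returns (picture, depth): 384x512x3 uint8, blue, green, red; 384x512 float32, m along the optical axis (not along the pixel's ray), 0 where there is no reading.
- robot.camera_info(name): a dict with "fx", "fy", "cx", "cy" (pixels), "R" (3x3) and "t" (3): a world point X has camera coordinates R X + t. Camera axes: x right, y down, z forward; pixel columns grow to the right and rows downward; lengths in m; the calibration is good to about 2 mm. A picture is of the moment at which its call begins: read the wrist's pose just before it. camera_info takes no time and is no camera call; for the wrist camera it gives the pose at the moment of the call.
- robot.sign_off(): hands the job in; it is judged then, once.
Trained networks look in the newest picture that a camera, given by its name, has taken for a name from the list of things; names that differ only in an ending like _2 or _b are one class to them, and where a whole thing is asked for, a point or a joint stands for the part that bears it (a point fixed in the world has none). Each returns a list of dicts, best first, with "p" (0 to 1); they miss things now and then, are a little off and sometimes report something else, mostly with a low value. They report only what shows in the picture. A call takes as long as a camera call. They do not tell look-alikes from the thing itself.
- robot.boxes_of(camera, target): "box" ([centre column, centre row, width, height] in pixels, round what is visible of it).
- robot.place_of(camera, target): "centre" ([row, column] in pixels: a listed point, or the origin of a listed thing).
The state is a dict: "time": time; "joint_positions": joint angles; "dq": joint speeds; "tau": joint torques, N m; "position": TCP position; "eef_rot": TCP orientation; "ft_force": force on the tool from outside, world axes, zero at the start; "ft_torque": the same for the moment, N m; "width": opening from 0.0 (shut) to 1.0 (fully open); "gripper_force": force on a finger pad.
Only numpy, scipy, OpenCV 4.12 (cv2) and the standard library are available. Lean on these libraries where they do the work, as an engineer would, in place of code of your own. Each camera call takes 0.05 s, during which the arm holds its last target. There are 200 camera calls.

## Working session

There is one attempt and no reset: what is moved stays moved. The work goes in short steps, Python scripts to look and compute and a tool call to move; the robot and the scene stay as the last step left them, time stands still between calls to the robot, and variables do not carry over. Pictures are saved under pics/ and viewed, at most 10 in all, crops included, and the job is handed in when it is done.

Besides the shell and the picture viewer there is one more tool, called after "Request:" as a command line: name --argument value ..., lists and objects as JSON in quotes. jog_arm: Moves the arm, as the interface text tells. Its arguments: {"type":"object","properties":{"deltas":{"type":"array"},"newtons":{"type":"number"}},"required":["deltas"]}

```bash
mkdir -p pics; cat > h.py <<'E'
import numpy as np, cv2
from workcell import robot
def world(name,u,v,d):
    c=robot.camera_info(name); p=np.array([(u-c['cx'])/c['fx']*d,(v-c['cy'])/c['fy']*d,d])
    return np.array(c['R']).T@(p-np.array(c['t']))
def atz(name,u,v,z):
    c=robot.camera_info(name);R=np.array(c['R']);t=np.array(c['t'])
    o=-R.T@t; r=R.T@np.array([(u-c['cx'])/c['fx'],(v-c['cy'])/c['fy'],1]); return o+r*(z-o[2])/r[2]
def proj(name,X):
    c=robot.camera_info(name);p=np.array(c['R'])@np.array(X)+np.array(c['t']);return c['fx']*p[0]/p[2]+c['cx'],c['fy']*p[1]/p[2]+c['cy']
E
python3 - <<'E'
from h import *
np.set_printoptions(precision=4,suppress=True)
for n in ['top','side']:
    im,d=robot.snapshot(n); cv2.imwrite(f'pics/{n}0.png',im); np.save(f'{n}0.npy',d)
    for t in ['seat','end_stop','jaw_tip','cartridge','short_cartridge','slim_cartridge','pawl_tab','handle_top','seal','wrench','reagent_bottle','sample_jar','mat']:
        for r in robot.place_of(n,t)[:3]:
            v,u=r['centre'];dd=d[int(min(max(v,0),383)),int(min(max(u,0),511))]
            print(n,t,round(r['p'],2),np.round([u,v]),world(n,u,v,dd))
s=robot.observe();print(s['time'],s['position'],s['eef_rot'],s['ft_force'])
E
```

```text
top seat 0.76 [222. 174.] [0.5255 0.1773 0.008 ]
top end_stop 0.8 [246. 177.] [0.5139 0.0938 0.0106]
top jaw_tip 0.65 [326. 172.] [ 0.5339 -0.1861  0.0393]
top jaw_tip 0.63 [209. 173.] [0.5229 0.2179 0.0432]
top cartridge 0.75 [327. 150.] [ 0.6106 -0.1889  0.0376]
top cartridge 0.72 [366. 271.] [ 0.1981 -0.3255  0.0359]
top short_cartridge 0.8 [329. 171.] [ 0.5382 -0.1947  0.0395]
top pawl_tab 0.41 [163. 150.] [0.5943 0.3659 0.0886]
top handle_top 0.5 [168. 162.] [0.5524 0.3417 0.1086]
top seal 0.59 [201. 168.] [0.5388 0.2464 0.0512]
top wrench 0.8 [209. 205.] [0.4158 0.2217 0.0084]
top wrench 0.57 [316. 121.] [ 0.7148 -0.149   0.0344]
top reagent_bottle 0.8 [249. 147.] [0.6115 0.0797 0.0786]
top reagent_bottle 0.34 [246. 180.] [0.5066 0.0916 0.0089]
top sample_jar 0.47 [198. 136.] [0.6482 0.2577 0.0621]
top mat 0.57 [328. 173.] [ 0.532  -0.1925  0.0385]
side seat 0.98 [230. 166.] [0.5654 0.2253 0.0047]
side end_stop 0.67 [248. 183.] [0.4948 0.0687 0.078 ]
side jaw_tip 0.59 [225. 160.] [0.5705 0.2513 0.0139]
side jaw_tip 0.22 [200. 131.] [0.5448 0.346  0.1135]
side cartridge 0.66 [28
[... 370 characters left out ...]
0.549  0.2148 0.0142]
side handle_top 0.54 [201. 130.] [ 0.6498  0.4664 -0.0091]
side seal 0.48 [219. 155.] [0.5374 0.2448 0.0639]
side seal 0.35 [321. 235.] [ 0.5329 -0.2072 -0.0016]
side wrench 0.68 [199. 186.] [0.4211 0.2336 0.0053]
side wrench 0.54 [231. 168.] [0.5562 0.2108 0.0076]
side wrench 0.47 [322. 232.] [ 0.5234 -0.2149  0.0287]
side reagent_bottle 0.9 [274. 176.] [0.6102 0.0537 0.0326]
side sample_jar 0.62 [239. 151.] [0.6453 0.2528 0.0062]
side sample_jar 0.39 [209. 130.] [0.597  0.3549 0.0823]
side mat 0.62 [321. 232.] [ 0.5218 -0.2102  0.0269]
side mat 0.3 [210. 128.] [0.6058 0.3603 0.082 ]
1.4 [0.2571 0.5969 0.2313] [ 0.202   0.9794 -0.     -0.    ] [-0.2564  0.1821 -0.1184]
```

```bash
python3 - <<'E'
from h import *
im=cv2.imread('pics/top0.png'); cv2.imwrite('pics/topc.png',cv2.resize(im[95:295,130:400],None,fx=2.96,fy=2.96,interpolation=cv2.INTER_CUBIC))
im=cv2.imread('pics/side0.png'); cv2.imwrite('pics/sidec.png',cv2.resize(im[90:290,150:400],None,fx=3,fy=3,interpolation=cv2.INTER_CUBIC))
E
```

```text
(no output)
```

View pics/topc.png

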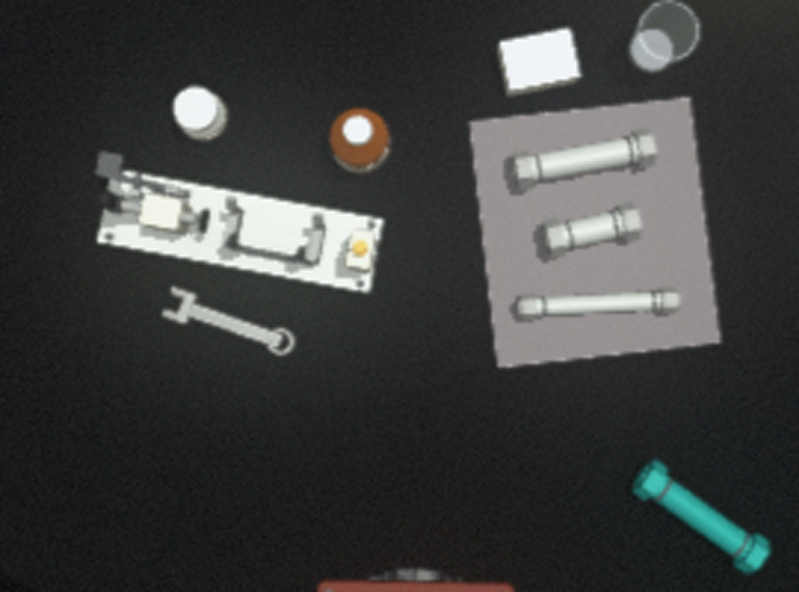

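View pics/sidec.png

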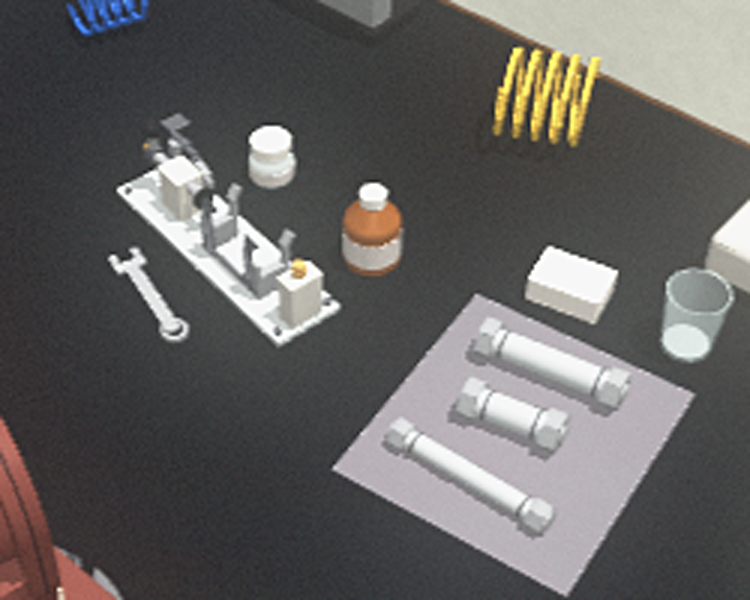

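The top view shows the dryer, with its plunger end at crop (110,190) and end block at (360,250). The wrench lies on the robot's side. On the mat, the standard cartridge is the farthest row (crop 585,160), then the short one, then the slim one. The turquoise look-alike is at lower right. The side view agrees with this.

```bash
python3 - <<'E'
from h import *
np.set_printoptions(precision=4,suppress=True)
cr=lambda x,y:(130+x/2.96,95+y/2.96)
P=[atz('top',*cr(*p),0.01)[:2] for p in [(97,241),(384,218),(370,293),(122,170)]]
print(P)
# SL: left=+x seat; bottom = +y seat : corners in seat coordinates
S=np.array([(210,45),(-120,-45),(-120,45),(210,-45)])/1000
def fit(S,P):
    S=np.array(S);P=np.array(P);a=S-S.mean(0);b=P-P.mean(0)
    th=np.arctan2((a[:,0]*b[:,1]-a[:,1]*b[:,0]).sum(),(a*b).sum());R=np.array([[np.cos(th),-np.sin(th)],[np.sin(th),np.cos(th)]])
    t=P.mean(0)-R@S.mean(0);return th,R,t,P-(S@R.T+t)
th,R,t,res=fit(S,P);print(th,t,res)
for n,p in dict(tab=(.192,-.04),handle=(.18,0),jaw=(.039,.009),stop=(-.09,0)).items(): print(n,R@p+t)
# cartridge from depth/hight
im=cv2.imread('pics/top0.png');d=np.load('top0.npy')
c=robot.camera_info('top');v,u=np.mgrid[:384,:512];p=np.stack([(u-c['cx'])/c['fx']*d,(v-c['cy'])/c['fy']*d,d],-1);W=(p-np.array(c['t']))@np.array(c['R'])
m=((W[...,2]>.014)&(W[...,0]>.56)&(W[...,0]<.68)&(W[...,1]<-.08)&(W[...,1]>-.32)&(d>0)).astype(np.uint8)
n,l,st,ce=cv2.connectedComponentsWithStats(m)
for i in range(1,n):
    if st[i,4]>60:
        q=W[l==i];r=cv2.minAreaRect((q[:,:2]*1000).astype(np.float32));print(st[i],r,q[:,2].max(),q[:,:2].mean(0))
print('ends',[atz('top',*cr(*p),0.023)[:2] for p in [(524,171),(645,149)]])
print('W',robot.camera_info('wrist'))
print('top t',c['R'],c['t'])
E
```

```text
[array([0.5125, 0.3864]), array([0.5459, 0.0448]), array([0.4558, 0.0599]), array([0.5982, 0.3592])]
1.3974971608182132 [0.5203 0.1682] [[ 0.0003  0.0036]
 [ 0.0019  0.0025]
 [ 0.0005  0.0021]
 [-0.0027 -0.0082]]
tab [0.5929 0.3505]
handle [0.5514 0.3455]
jaw [0.5182 0.2082]
stop [0.5048 0.0796]
[302 138  50  21 490] ((619.9025268554688, -186.8560333251953), (45.5310173034668, 167.73712158203125), 11.379281044006348) 0.0475907534813082 [ 0.6184 -0.1879]
ends [array([ 0.6034, -0.1208]), array([ 0.6322, -0.2647])]
W {'fx': 269.5201554519505, 'fy': 269.5201554519505, 'cx': 252.62264573977617, 'cy': 187.6645481708437, 'R': array([[ 0.3957,  0.9184, -0.0002],
       [ 0.8731, -0.3762,  0.3102],
       [ 0.2848, -0.123 , -0.9507]]), 't': array([-0.6502, -0.0402,  0.3798])}
top t [[ 0.0161 -0.9998  0.0088]
 [-0.9987 -0.0165 -0.0484]
 [ 0.0486 -0.008  -0.9988]] [0.0077 0.4691 1.2528]
```

Request:
jog_arm --deltas '[[[31,-30,0,0,0,-0.13,0],[31,-30,0,0,0,-0.13,0],[31,-30,0,0,0,-0.13,0],[31,-30,0,0,0,-0.13,0],[31,-30,0,0,0,-0.13,0],[31,-30,0,0,0,-0.13,0],[31,-30,0,0,0,-0.13,0],[31,-30,0,0,0,-0.13,0],[31,-30,0,0,0,-0.13,0],[31,-30,0,0,0,-0.13,0]]]'

```text
time: 2.4
position: [0.5682, 0.2957, 0.2316]
eef_rot: [0.755, 0.656, 0.0, -0.0]
ft_force: [0.6, 0.4, 0.2]
width: -0.001
gripper_force: 0.0
```

```bash
cat >> h.py <<'E'
def pose():
    s=robot.observe();x,y,z,w=s['eef_rot'];a=np.arctan2(1-2*(x*x+z*z),2*(x*y-z*w)) # tool y angle
    return s['time'],s['position'],np.degrees(a),s['ft_force'],s['width'],s['gripper_force'],s['eef_rot'],s['joint_positions']
E
python3 - <<'E'
from h import *
np.set_printoptions(precision=4,suppress=True)
print(pose())
im,d=robot.snapshot('wrist');cv2.imwrite('pics/w1.png',im);np.save('w1.npy',d)
c=robot.camera_info('wrist');np.savez('w1cam',R=c['R'],t=c['t'])
for t in ['pawl_tab','handle_top','end_stop','jaw_tip','seat','seal']:
    for r in robot.place_of('wrist',t)[:2]:
        v,u=r['centre'];dd=d[int(v),int(u)];print(t,round(r['p'],2),np.round([u,v]),world('wrist',u,v,dd))
E
```

```text
(2.4, array([0.5682, 0.2957, 0.2316]), np.float64(-8.08414446098852), array([0.5559, 0.3937, 0.1651]), -0.001242917065372996, 0.0, array([ 0.7552,  0.6555,  0.0003, -0.0001]), array([-0.8799,  0.3272,  0.4252,  1.5073, -0.137 ,  1.3361, -0.5839]))
pawl_tab 0.75 [264. 119.] [0.5934 0.3472 0.0822]
handle_top 0.65 [222. 129.] [0.5477 0.3495 0.109 ]
jaw_tip 0.67 [220. 243.] [0.516  0.2169 0.0805]
seat 0.57 [233. 259.] [0.5583 0.3067 0.2615]
seal 0.51 [231. 209.] [0.5346 0.2566 0.071 ]
```

View pics/w1.png

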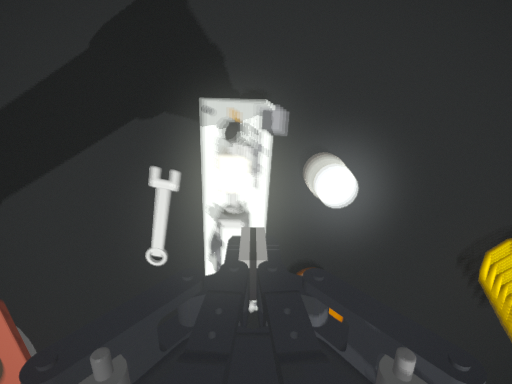

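The wrist view has the wrench on the left, the dryer base in columns 201–271, and the jar at (335,183). The pawl tab is around (277,120) and the knob around (233,129). I'll measure both from the depth.

```bash
python3 - <<'E'
from h import *
np.set_printoptions(precision=4,suppress=True)
c=robot.camera_info('wrist');d=np.load('w1.npy');v,u=np.mgrid[:384,:512]
p=np.stack([(u-c['cx'])/c['fx']*d,(v-c['cy'])/c['fy']*d,d],-1);W=(p-np.array(c['t']))@np.array(c['R'])
np.save('W1.npy',W)
def rect(zl,zh,box,mn=20):
    m=((W[...,2]>zl)&(W[...,2]<zh)&(d>0)&(u>box[0])&(u<box[1])&(v>box[2])&(v<box[3])).astype(np.uint8)
    n,l,st,ce=cv2.connectedComponentsWithStats(m)
    for i in range(1,n):
        if st[i,4]>mn:
            q=W[l==i];r=cv2.minAreaRect((q[:,:2]*1000).astype(np.float32));print(st[i],np.round(r[0],1),np.round(r[1],1),round(r[2],1),np.median(q,0))
print('tab');rect(.074,.092,(245,310,90,150))
print('knob');rect(.095,.118,(200,260,90,160))
print('base');rect(.004,.016,(185,300,90,280),200)
E
```

```text
tab
[246 104  35  46 884] [584.9 348. ] [53.4 30.2] 70.7 [0.5844 0.3554 0.0817]
knob
[215 116  23  24 402] [547.7 354.9] [21.2 20.4] 34.9 [0.5483 0.3556 0.1083]
base
[ 199   97   69  178 3466] [525.4 252.4] [270.6  87.9] 78.3 [0.5117 0.333  0.009 ]
[ 236  129   31   98 1335] [559.2 271.2] [142.9  40. ] 80.9 [0.5642 0.2519 0.009 ]
[220 227  21  39 341] [514.  171.5] [65.9 30.1] 80.0 [0.5084 0.1902 0.0091]
```

```bash
python3 - <<'E'
from h import *
np.set_printoptions(precision=4,suppress=True)
W=np.load('W1.npy');v,u=np.mgrid[:384,:512]
z=W[...,2];inr=(u>185)&(u<310)&(v>85)&(v<290)
B=W[inr&(z>.006)&(z<.014)][:,:2]
# left(+y) edge and right edge per row -> line fits
for th in [None]:
    L=[];Rr=[]
    for r in range(110,270,3):
        m=inr[r]&(z[r]>.006)&(z[r]<.014);i=np.where(m)[0]
        if len(i)>3: L.append(W[r,i[0],:2]);Rr.append(W[r,i[-1],:2])
    for n,Q in(('L',L),('R',Rr)):
        Q=np.array(Q,np.float32);l=cv2.fitLine(Q,cv2.DIST_HUBER,0,0.01,0.01).ravel();print(n,np.degrees(np.arctan2(l[1],l[0])),l)
a=np.radians(80);ex=np.array([np.cos(a),np.sin(a)]);ey=np.array([-ex[1],ex[0]])
print('base x max pct',np.percentile(B@ex,[98,99.5,100]),'y',np.percentile(B@ey,[.2,1,99,99.8]))
T=W[inr&(z>.074)&(z<.092)&(u>245)&(v<150)];x=T[:,:2]@ex;y=T[:,:2]@ey
H,xe,ye=np.histogram2d(x,y,bins=[np.arange(.40,.48,.004),np.arange(-.55,-.48,.004)]);print(xe,ye);print(H.astype(int))
E
```

```text
L 80.86414 [0.1588 0.9873 0.488  0.2627]
R 61.133255 [0.4828 0.8757 0.5795 0.2859]
base x max pct [0.4716 0.473  0.4737] y [-0.5869 -0.5238 -0.4341 -0.4331]
[0.4   0.404 0.408 0.412 0.416 0.42  0.424 0.428 0.432 0.436 0.44  0.444
 0.448 0.452 0.456 0.46  0.464 0.468 0.472 0.476] [-0.55  -0.546 -0.542 -0.538 -0.534 -0.53  -0.526 -0.522 -0.518 -0.514
 -0.51  -0.506 -0.502 -0.498 -0.494 -0.49  -0.486 -0.482]
[[ 0  0  0  0  0  0  0  0  0  0  0  0  0  0  0  0  0]
 [ 0  0  0  0  0  0  0  0  0  0  0  0  0  0  0  0  0]
 [ 0  0  0  0  0  0  0  0  0  0  0  0  0  0  0  0  0]
 [ 0  0  0  0  0  0  0  0  0  0  0  0  0  0  0  0  0]
 [ 0  0  0  0  0  0  0  0  0  0  0  0  0  0  0  0  0]
 [ 0  0  0  0  0  0  0  0  0 14 12  9 15  4  0  0  0]
 [ 0  0  0  0  0  0  0  0  0 11 13 15 10  2  0  0  0]
 [ 0  0  0  0  0  0  0  0  0  1 12 16  1  0  0  0  0]
 [ 0  0  0  0  0  0  0  0  0  0  9 15  0  0  0  0  0]
 [ 0  0  0  0  0  0  0  0  0  0 12 13  0  0  0  0  0]
 [ 0  0  0  0  1  4  4  1  2  4 16 16  0  0  0  0  0]
 [ 0  0  0  0  5 16 15 13 14 14 15  9  1  0  0  0  0]
 [ 0  0  0  0  7 15 14 16 16 13 11 11  0  0  0  0  0]
 [ 0  0  0  0  4 15 16 16 16 13 14 11  0  0  0  0  0]
 [ 0  0  0  0  4 15 16 16 13 14 16 12  0  0  0  0  0]
 [ 0  0  0  0  4 17 14 15 15 16 16 11  0  0  0  0  0]
 [ 0  0  0  0  5 16 12 16 14 16 16  8  0  0  0  0  0]
 [ 0  0  0  0  2  3  4  4  4  4  4  0  0  0  0  0  0]
 [ 0  0  0  0  0  0  0  0  0  0  0  0  0  0  0  0  0]]
```

Request:
jog_arm --deltas '[[[15,31,-30,0,0,-0.033,0],[15,31,-40,0,0,0,0],[0,0,-40,0,0,0,0],[0,0,-30,0,0,0,0],[0,0,-9,0,0,0,0],[0,0,-5,0,0,0,0],[0,0,-5,0,0,0,0],[0,0,0,0,0,0,0],[0,0,0,0,0,0,0]]]'

```text
time: 3.65
position: [0.5968, 0.3584, 0.0761]
eef_rot: [0.764, 0.645, 0.001, -0.0]
ft_force: [-1.5, 3.6, 3.5]
width: -0.001
gripper_force: 1.9
```

```bash
cat > k.py <<'E'
from h import *
np.set_printoptions(precision=4,suppress=True)
import sys
def knob(f):
    print(pose()[:5])
    im,d=robot.snapshot('wrist');cv2.imwrite(f'pics/{f}.png',im)
    c=robot.camera_info('wrist');v,u=np.mgrid[:384,:512]
    p=np.stack([(u-c['cx'])/c['fx']*d,(v-c['cy'])/c['fy']*d,d],-1);W=(p-np.array(c['t']))@np.array(c['R'])
    np.save(f+'.npy',W)
    a=np.radians(80);ex=np.array([np.cos(a),np.sin(a)]);ey=np.array([-ex[1],ex[0]])
    x=W[...,:2]@ex;y=W[...,:2]@ey;m=(W[...,2]>.097)&(W[...,2]<.116)&(x>.425)&(x<.49)&(y>-.495)&(y<-.46)
    print(m.sum(),x[m].min(),x[m].max(),y[m].min(),y[m].max(),W[...,2][m].max())
knob(sys.argv[1])
E
python3 k.py w2
```

```text
(3.65, array([0.5968, 0.3584, 0.0761]), np.float64(-9.655915331855875), array([-1.495 ,  3.5814,  3.5261]), -0.001285846508793935)
1678 0.4511763155225224 0.4726046709769949 -0.49161814340757587 -0.4696106618558539 0.11162440289112763
```

Request:
jog_arm --deltas '[[[0,0,-4,0,0,0,0],[0,0,0,0,0,0,0],[0,0,0,0,0,0,0]]]'

```text
time: 4.0
position: [0.5969, 0.3581, 0.0713]
eef_rot: [0.764, 0.645, 0.001, -0.0]
ft_force: [-1.4, 4.0, 6.0]
width: -0.001
gripper_force: 3.5
```

```bash
python3 k.py w3
```

```text
(4.0, array([0.5969, 0.3581, 0.0713]), np.float64(-9.667254857605812), array([-1.4454,  3.988 ,  6.0358]), -0.0008280571127068423)
1726 0.4516045434453126 0.47311795462530554 -0.49162924042331646 -0.4697859502583586 0.11213682076524929
```

View pics/w3.png

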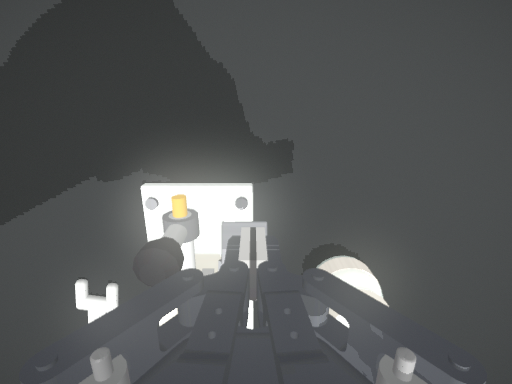

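The picture shows the knob at (158,260), the finger tips on the tab, and the base's rear corners at about (143,184) and (253,183). I'll check the travel against those corners.

```bash
python3 - <<'E'
from h import *
np.set_printoptions(precision=4,suppress=True)
im=cv2.imread('pics/w3.png',0)
# rear edge rows: subpixel via threshold
pts=[]
for u in list(range(150,200,4))+list(range(206,250,4)):
    col=im[170:200,u].astype(float);g=np.diff(col);pts.append(atz('wrist',u,170.5+g.argmax(),.01)[:2])
l=cv2.fitLine(np.array(pts,np.float32),cv2.DIST_HUBER,0,.01,.01).ravel();print('rear dir',np.degrees(np.arctan2(l[1],l[0])),l)
lp=[];rp=[]
for v in range(190,215,3):
    g=np.diff(im[v,130:160].astype(float));lp.append(atz('wrist',130.5+g.argmax(),v,.01)[:2])
    g=np.diff(im[v,240:265].astype(float));rp.append(atz('wrist',240.5+g.argmin(),v,.01)[:2])
print(np.array(lp)[[0,4,-1]],np.array(rp)[[0,4,-1]])
a=np.radians(80);ex=np.array([np.cos(a),np.sin(a)]);ey=np.array([-ex[1],ex[0]])
for n,q in(('rear',pts),('L',lp),('R',rp)): q=np.array(q);print(n,np.median(q@ex),np.median(q@ey))
E
```

```text
rear dir -9.698249 [ 0.9857 -0.1685  0.5617  0.3823]
[[0.5112 0.3846]
 [0.509  0.3746]
 [0.5075 0.3642]] [[0.599  0.3696]
 [0.5973 0.3595]
 [0.5955 0.3491]]
rear 0.4739746817401371 -0.48113350142288397
L 0.45730093694252877 -0.43656885650678084
R 0.45776108371648916 -0.525763158681582
```

Request:
jog_arm --deltas '[[[0,0,45,0,0,0,0],[0,0,48,0,0,0,0.5],[2,-30,38,0,0,0,1],[2,-48,0,0,0,0.05,1],[2,-48,0,0,0,0.05,1],[2,-48,0,0,0,0.05,1],[2,-48,0,0,0,0.05,1],[2,-48,0,0,0,0.05,1],[2,-48,0,0,0,0.05,1],[2,-48,0,0,0,0.05,1]]]'

```text
time: 5.05
position: [0.6119, -0.0119, 0.2011]
eef_rot: [0.64, 0.768, -0.001, 0.0]
ft_force: [0.4, -0.5, -0.4]
width: 1.002
gripper_force: 0.0
```

Request:
jog_arm --deltas '[[[2,-48,0,0,0,0.0,1],[2,-48,0,0,0,0.0,1],[2,-48,0,0,0,0.0,1],[1,-36,0,0,0,0,1],[0,0,0,0,0,0,1]]]'

```text
time: 5.55
position: [0.617, -0.1973, 0.2012]
eef_rot: [0.644, 0.765, -0.002, 0.001]
ft_force: [0.5, -0.5, 0.2]
width: 1.001
gripper_force: 0.0
```

```bash
python3 - <<'E'
from h import *
np.set_printoptions(precision=4,suppress=True)
print(pose()[:5])
im,d=robot.snapshot('wrist');cv2.imwrite('pics/w4.png',im);np.save('w4.npy',d)
for n in ['cartridge','short_cartridge','slim_cartridge']:
  for r in robot.boxes_of('wrist',n)[:2]: print(n,r['p'],np.round(r['box']))
c=robot.camera_info('wrist');v,u=np.mgrid[:384,:512]
p=np.stack([(u-c['cx'])/c['fx']*d,(v-c['cy'])/c['fy']*d,d],-1);W=(p-np.array(c['t']))@np.array(c['R']);np.save('W4.npy',W)
m=((W[...,2]>.014)&(W[...,2]<.055)&(W[...,0]>.5)&(W[...,1]<-.08)&(W[...,1]>-.32)&(d>0)).astype(np.uint8)
n,l,st,ce=cv2.connectedComponentsWithStats(m)
for i in range(1,n):
    if st[i,4]>150:
        q=W[l==i];r=cv2.minAreaRect((q[:,:2]*1000).astype(np.float32));print(st[i],r,q[:,2].max())
E
```

```text
(5.55, array([ 0.617 , -0.1973,  0.2012]), np.float64(9.801253498705691), array([ 0.5243, -0.4789,  0.1716]), 1.0012092746321153)
cartridge 0.72 [254. 158.  46. 144.]
short_cartridge 0.93 [182. 158.  48. 101.]
slim_cartridge 0.7 [115. 146.  35. 162.]
[ 233   87   42  144 4132] ((620.2918701171875, -177.50274658203125), (45.449974060058594, 167.49415588378906), 12.268279075622559) 0.04461076875419639
[ 332   95   63   77 4285] ((736.5968017578125, -123.23661804199219), (60.618492126464844, 85.27560424804688), 13.545220375061035) 0.03731755278581014
[ 159  108   51   99 2987] ((536.353515625, -188.4409942626953), (46.64017105102539, 112.3756332397461), 13.992449760437012) 0.04468130208804299
[323 219  49  39 616] ((746.87890625, -248.08457946777344), (60.027095794677734, 25.7723331451416), 41.97259521484375) 0.05488252883976212
[ 403  222  109   76 2557] ((896.779052734375, -240.519287109375), (155.84811401367188, 73.24859619140625), 42.20992660522461) 0.05499677967871101
[359 243  21  21 257] ((787.6504516601562, -259.9398193359375), (5.878845691680908, 27.9592342376709), 0.49068307876586914) 0.054924490980789886
```

View pics/w4.png

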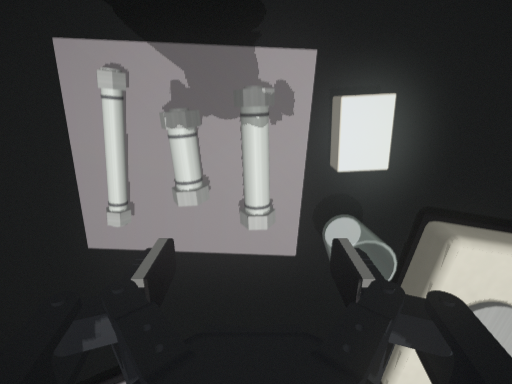

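The standard cartridge is in column 254, rows 87–230, right of the short one. Its depth-measured size is 167 x 45 mm and 44 mm high, which matches. Next I grasp it with the fingers part-open, because the gap to the short one is small.

Request:
jog_arm --deltas '[[[3,8,-40,0,0,0.038,0.62],[0,8,-40,0,0,0,0.62],[0,0,-40,0,0,0,0.62],[0,0,-35,0,0,0,0.62],[0,0,-20,0,0,0,0.62],[0,0,-12,0,0,0,0.62],[0,0,-7,0,0,0,0.62],[0,0,0,0,0,0,0.62]]]'

```text
time: 6.55
position: [0.6225, -0.172, 0.0073]
eef_rot: [0.625, 0.78, -0.0, -0.0]
ft_force: [-0.3, -0.3, 0.1]
width: 0.618
gripper_force: 0.0
```

Request:
jog_arm --deltas '[[[0,0,0,0,0,0,0.2],[0,0,0,0,0,0,0.2],[0,0,0,0,0,0,0.2],[0,0,0,0,0,0,0.2],[0,0,0,0,0,0,0.2]]]' --newtons 60

```text
time: 7.05
position: [0.623, -0.1731, 0.009]
eef_rot: [0.626, 0.78, 0.001, 0.001]
ft_force: [-3.1, -0.3, 6.8]
width: 0.354
gripper_force: 59.4
```

Request:
jog_arm --deltas '[[[0,0,20,0,0,0,0.2],[0,0,40,0,0,0,0.2],[0,0,45,0,0,0,0.2],[0,0,45,0,0,0,0.2],[0,0,45,0,0,0,0.2],[-10,30,20,0,0,-0.04,0.2],[-14,42,0,0,0,-0.06,0.2],[-14,42,0,0,0,-0.06,0.2],[-14,42,0,0,0,-0.06,0.2],[-14,42,0,0,0,-0.06,0.2]]]'

```text
time: 8.05
position: [0.5556, 0.0269, 0.2229]
eef_rot: [0.729, 0.684, 0.001, 0.0]
ft_force: [0.2, 0.4, -3.0]
width: 0.353
gripper_force: 60.0
```

Request:
jog_arm --deltas '[[[-14,42,0,0,0,-0.06,0.2],[-14,42,0,0,0,-0.05,0.2],[-9,42,0,0,0,0,0.2],[0,20,-20,0,0,0,0.2],[0,0,-20,0,0,0,0.2],[0,0,0,0,0,0,0.2]]]'

```text
time: 8.65
position: [0.5177, 0.1714, 0.1802]
eef_rot: [0.764, 0.645, -0.002, -0.0]
ft_force: [-1.0, -1.0, -2.6]
width: 0.347
gripper_force: 59.9
```

```bash
python3 - <<'E'
from h import *
np.set_printoptions(precision=4,suppress=True)
print(pose()[:6])
for n in ['top','side','wrist']:
    im,d=robot.snapshot(n);cv2.imwrite(f'pics/{n}5.png',im)
    c=robot.camera_info(n);v,u=np.mgrid[:384,:512]
    p=np.stack([(u-c['cx'])/c['fx']*d,(v-c['cy'])/c['fy']*d,d],-1);W=(p-np.array(c['t']))@np.array(c['R']);np.save(f'W5{n}.npy',W)
A=cv2.resize(cv2.imread('pics/top5.png')[115:215,140:280],None,fx=2.8,fy=2.8,interpolation=cv2.INTER_CUBIC)
B=cv2.resize(cv2.imread('pics/side5.png')[90:230,170:310],None,fx=2.8,fy=2.8,interpolation=cv2.INTER_CUBIC)
w=np.vstack([np.hstack([B,np.zeros((392,8,3),np.uint8)]),]);A=cv2.copyMakeBorder(A,0,112,0,0,cv2.BORDER_CONSTANT)
cv2.imwrite('pics/c5.png',np.hstack([w,A]))
E
```

```text
(8.65, array([0.5177, 0.1714, 0.1802]), np.float64(-9.716078778175543), array([-0.9757, -1.0133, -2.6103]), 0.34711375453169147, 59.92748022079468)
```

View pics/c5.png

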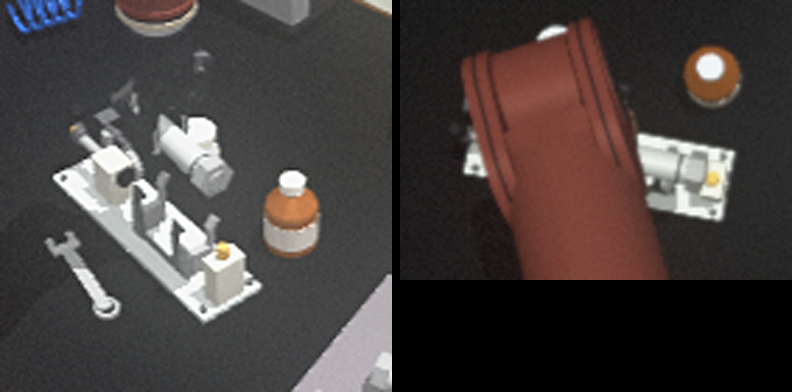

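View pics/wrist5.png

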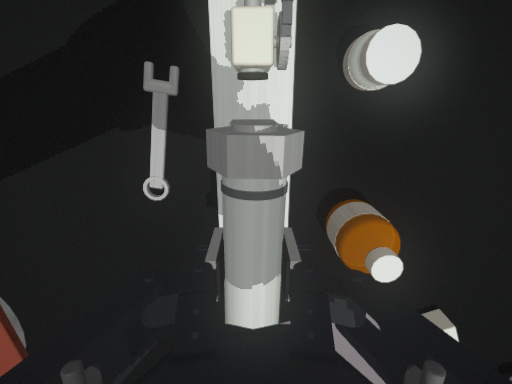

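The wrist view shows the cartridge's plunger-end cap at rows 125–178 around column 254. The seal is at (252,75), drawn back against the housing. I'll work out the alignment from this one camera's depth.

```bash
python3 - <<'E'
from h import *
np.set_printoptions(precision=4,suppress=True)
W=np.load('W5wrist.npy');v,u=np.mgrid[:384,:512]
a=np.radians(80.2);ex=np.array([np.cos(a),np.sin(a)]);ey=np.array([-ex[1],ex[0]])
x=W[...,:2]@ex;y=W[...,:2]@ey;z=W[...,2]
tcp=robot.observe()['position'];print('tcp',tcp[:2]@ex,tcp[:2]@ey)
def q(n,m): print(n,m.sum(),'x',np.percentile(x[m],[0,2,50,98,100]),'y',np.percentile(y[m],[1,50,99]),'z',np.percentile(z[m],[1,50,99]))
q('cap',(u>205)&(u<305)&(v>112)&(v<180)&(z>.16))
q('tube',(u>220)&(u<288)&(v>185)&(v<230)&(z>.16))
for r in (195,210,225,300,315): # tube ridge axis by row
    m=(v==r)&(u>215)&(u<290)&(z>.16)&(z<.24);i=np.where(m)
    if m.any(): print(r,'ymid',(y[m].min()+y[m].max())/2,y[m].max()-y[m].min(),'zmax',z[m].max(),'x',x[m].mean())
q('nub',(u>230)&(u<275)&(v>116)&(v<126)&(z>.1))
print('col252',[(r,round(float(x[r,252]),4),round(float(z[r,252]),3)) for r in range(55,135,3)])
q('sealrim',(u>232)&(u<272)&(v>69)&(v<79)&(z>.04)&(z<.09))
q('housing',(u>225)&(u<285)&(v>5)&(v<68)&(z>.07)&(z<.1))
for r in (100,150,180): # base edges at this row
    m=(v==r)&(z>.005)&(z<.015)&(u>190)&(u<320);print('base',r,y[m].min(),y[m].max(),'mid',(y[m].min()+y[m].max())/2)
E
```

```text
tcp 0.2565981486029402 -0.483384434303364
cap 5049 x [0.3004 0.3051 0.3163 0.3262 0.3363] y [-0.5064 -0.4841 -0.4622] z [0.1904 0.2162 0.2188]
tube 2786 x [0.2673 0.2772 0.2894 0.3    0.3363] y [-0.4993 -0.4836 -0.4685] z [0.2004 0.2115 0.2145]
195 ymid -0.48361716889696815 0.029998089163268404 zmax 0.21442404447075744 x 0.2955537764814672
210 ymid -0.48395743856975537 0.03026990164873783 zmax 0.21376874591479306 x 0.287966201354115
225 ymid -0.4836297195744991 0.030332186384194715 zmax 0.21517224397169502 x 0.2803297662834159
300 ymid -0.48326603901098814 0.03436701047696433 zmax 0.22179849037368632 x 0.2384853975803583
315 ymid -0.4828382045588755 0.03023222258506658 zmax 0.21371746360042151 x 0.22738854831321167
nub 184 x [0.3255 0.3258 0.3262 0.3264 0.3363] y [-0.4932 -0.4833 -0.4742] z [0.1865 0.2001 0.2085]
col252 [(55, 0.3728, 0.072), (58, 0.3705, 0.072), (61, 0.3681, 0.072), (64, 0.3658, 0.071), (67, 0.3649, 0.057), (70, 0.3609, 0.073), (73, 0.3585, 0.074), (76, 0.356, 0.074), (79, 0.3548, 0.057), (82, 0.3549, 0.011), (85, 0.3519, 0.01), (88, 0.3488, 0.01), (91, 0.3457, 0.011), (94, 0.3426, 0.011), (97, 0.3394, 0.01), (100, 0.3363, 0.01), (103, 0.3331, 0.011), (106, 0.3299, 0.01), (109, 0.3266, 0.01), (112, 0.3234, 0.01), (115, 0.3201, 0.01), (118, 0.3168, 0.009), (121, 0.3263, 0.187), (124, 0.3263, 0.205), (127, 0.3253, 0.207), (130, 0.3241, 0.208), (133, 0.3232, 0.212)]
sealrim 267 x [0.3547 0.3548 0.3577 0.3614 0.362 ] y [-0.4968 -0.4832 -0.4697] z [0.0622 0.0712 0.0749]
housing 2574 x [0.365  0.366  0.3887 0.4081 0.4094] y [-0.5089 -0.4841 -0.4658] z [0.0702 0.072  0.0782]
base 100 -0.5279473507645442 -0.43841482504534296 mid -0.48318108790494363Traceback (most recent call last):
  File "<stdin>", line 18, in <module>
    return umr_minimum(a, axis, None, out, keepdims, initial, where)
ValueError: zero-size array to reduction operation minimum which has no identity
```

```bash
cat > m.py <<'E'
from h import *
np.set_printoptions(precision=4,suppress=True)
c=robot.camera_info('wrist');print(pose()[:3]);im,d=robot.snapshot('wrist');c2=robot.camera_info('wrist');print('shift',-c2['R'].T@c2['t']+c['R'].T@c['t'])
v,u=np.mgrid[:384,:512]
p=np.stack([(u-c['cx'])/c['fx']*d,(v-c['cy'])/c['fy']*d,d],-1);W=(p-np.array(c['t']))@np.array(c['R'])
a=np.radians(80.2);ex=np.array([np.cos(a),np.sin(a)]);ey=np.array([-ex[1],ex[0]])
x=W[...,:2]@ex;y=W[...,:2]@ey;z=W[...,2];tcp=robot.observe()['position'];print('tcp',tcp[:2]@ex,tcp[:2]@ey)
zt=tcp[2]
m=(u>235)&(u<270)&(v>100)&(v<180)&(z>zt+.005)&(z<zt+.045);print('cart end x',np.percentile(x[m],[95,98,99.5]))
for X in (.05,.04,.03):
    m=(abs(x-np.percentile(x[m],98)+.085-X-.0)<.003)&(u>200)&(u<310)&(z>zt) if 0 else m
m=(z<.09)&(z>.055)&(x>.345)&(x<.362)&(abs(y+.483)<.02);print('seal x',np.percentile(x[m],[0,2,10]),'y',np.percentile(y[m],[1,99]),z[m].max(),m.sum())
for r in (195,210,225):
    m=(v==r)&(u>215)&(u<290)&(z>zt);print('tube',r,(y[m].min()+y[m].max())/2,z[m].max(),x[m].mean())
e=[]
for r in range(85,115,5):
    m=(v==r)&(z>.005)&(z<.015)&(u>190)&(u<320);
    if m.any(): e.append(((y[m].min()+y[m].max())/2,y[m].max()-y[m].min()))
print('base',np.array(e))
cv2.imwrite('pics/wm.png',im);np.save('Wm.npy',W)
E
python3 m.py
```

```text
(8.8, array([0.52  , 0.1706, 0.1835]), np.float64(-9.880269894173749))
shift [0.0001 0.     0.0003]
tcp 0.256689419938944 -0.4835971129324139
cart end x [0.3262 0.3263 0.3264]
seal x [0.3545 0.3546 0.3547] y [-0.4958 -0.4687] 0.0752802977720003 309
tube 195 -0.4838096672228368 0.2153637662828576 0.2955157035846612
tube 210 -0.4839189300809258 0.32565178414461193 0.2887218189700023
tube 225 -0.4836219359040278 0.21380070417446162 0.2803129749470032
base [[-0.4826  0.0893]
 [-0.4819  0.0886]
 [-0.4826  0.0878]
 [-0.4824  0.0884]
 [-0.4826  0.0887]
 [-0.4825  0.0897]]
```

Request:
jog_arm --deltas '[[[1,10,0,0,0,0,0.2],[1,9,-20,0,0,0,0.2],[0,0,-35,0,0,0,0.2],[0,0,-25,0,0,0,0.2],[0,0,-12,0,0,0,0.2],[0,0,0,0,0,0,0.2],[0,0,0,0,0,0,0.2],[0,0,0,0,0,0,0.2]]]' --newtons 100

```text
time: 9.65
position: [0.5224, 0.1908, 0.092]
eef_rot: [0.765, 0.644, 0.001, 0.0]
ft_force: [0.3, 0.1, -2.9]
width: 0.338
gripper_force: 99.2
```

```bash
python3 m.py
```

```text
(9.65, array([0.5224, 0.1908, 0.092 ]), np.float64(-9.807675696769206))
shift [-0.0001 -0.     -0.0001]
tcp 0.2768520625532596 -0.48217236454900525
cart end x [0.3464 0.3465 0.3466]
seal x [0.3549 0.3549 0.3555] y [-0.496  -0.4688] 0.0750359273023629 573
tube 195 -0.48285293617992725 0.12301889027635556 0.3156892871920673
tube 210 -0.48020625767089054 0.12231884590288201 0.30724190160102116
tube 225 -0.482508457088435 0.12242870249320996 0.30047955862492903
base [[-0.4824  0.0884]
 [-0.4825  0.0888]
 [-0.4826  0.0898]
 [-0.4826  0.0883]
 [-0.4825  0.0887]
 [-0.4825  0.0897]]
```

View pics/wm.png

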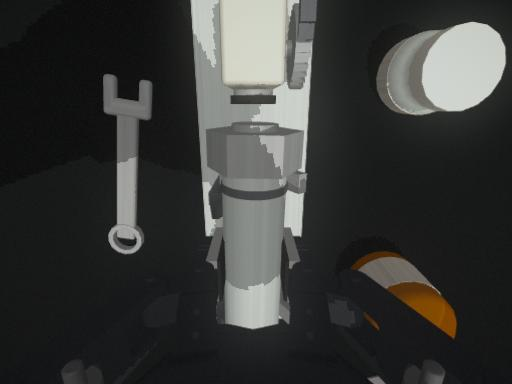

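The view shows 8.4 mm between the cartridge's end and the seal, against an ideal 10, and the sideways alignment is good. I shift 1.5 mm and press down.

Request:
jog_arm --deltas '[[[0,-2,-8,0,0,0,0.2],[0,0,-8,0,0,0,0.2],[0,0,-5,0,0,0,0.2],[0,0,-5,0,0,0,0.2],[0,0,-5,0,0,0,0.2],[0,0,-5,0,0,0,0.2],[0,0,-5,0,0,0,0.2],[0,0,-3,0,0,0,0.2],[0,0,0,0,0,0,0.2]]]'

```text
time: 10.6
position: [0.5218, 0.188, 0.0461]
eef_rot: [0.765, 0.644, 0.0, 0.0]
ft_force: [5.1, -1.0, -2.7]
width: 0.345
gripper_force: 99.6
```

Request:
jog_arm --deltas '[[[0,0,-1.5,0,0,0,0.2],[0,0,-1,0,0,0,0.2],[0,0,0,0,0,0,0.2],[0,0,0,0,0,0,0.2]]]'

```text
time: 11.0
position: [0.522, 0.188, 0.0458]
eef_rot: [0.765, 0.644, 0.0, -0.0]
ft_force: [-4.0, -5.5, 21.5]
width: 0.342
gripper_force: 102.4
```

```bash
python3 m.py; python3 - <<'E'
from h import *
print(pose()[3:6])
E
```

```text
(11.0, array([0.522 , 0.188 , 0.0458]), np.float64(-9.827887663524884))
shift [-0. -0.  0.]
tcp 0.2741345691070776 -0.4823488341257267
cart end x [0.3436 0.3437 0.3438]
seal x [0.3546 0.3546 0.355 ] y [-0.4955 -0.4694] 0.07517746383557664 1157
tube 195 -0.48236619412130777 0.07660802327168754 0.3121519448636278
tube 210 -0.48103418504678463 0.07597575397319035 0.30477866142939863
tube 225 -0.48221980599599334 0.08326612122764517 0.2991515726500456
base [[-0.4841  0.0793]
 [-0.4839  0.0798]
 [-0.484   0.0801]
 [-0.4838  0.0802]
 [-0.4839  0.0808]
 [-0.484   0.0814]]
(array([-4.48604179, -5.47971104, 22.23050529]), 0.3449289448018237, 102.42540121078491)
```

Request:
jog_arm --deltas '[[[0,0,2,0,0,0,0.2],[0,0,0,0,0,0,0.6],[0,0,0,0,0,0,0.6],[0,0,0,0,0,0,0.6],[0,0,10,0,0,0,0.6],[0,0,20,0,0,0,0.6],[0,0,40,0,0,0,0.6],[0,0,45,0,0,0,0.6],[0,0,35,0,0,0,0.6],[0,0,0,0,0,0,0.6]]]'

```text
time: 12.05
position: [0.5239, 0.1892, 0.2019]
eef_rot: [0.765, 0.644, 0.004, 0.001]
ft_force: [0.9, -0.7, 0.1]
width: 0.597
gripper_force: 0.0
```

```bash
python3 - <<'E'
from h import *
np.set_printoptions(precision=4,suppress=True)
c=robot.camera_info('wrist');print(pose()[:5]);im,d=robot.snapshot('wrist');cv2.imwrite('pics/w7.png',im)
s,_=robot.snapshot('side');s=cv2.resize(s[110:220,180:300],None,fx=3.3,fy=3.3,interpolation=cv2.INTER_CUBIC)
im=cv2.resize(im[:300,150:400],None,fx=1.5,fy=1.5);h=max(len(s),len(im));pad=lambda q:cv2.copyMakeBorder(q,0,h-len(q),0,4,cv2.BORDER_CONSTANT)
cv2.imwrite('pics/c7.png',np.hstack([pad(s),pad(im)]))
E
```

```text
(12.05, array([0.5239, 0.1892, 0.2019]), np.float64(-9.823682238154298), array([ 0.93  , -0.6924,  0.0953]), 0.5970294981260933)
```

View pics/c7.png

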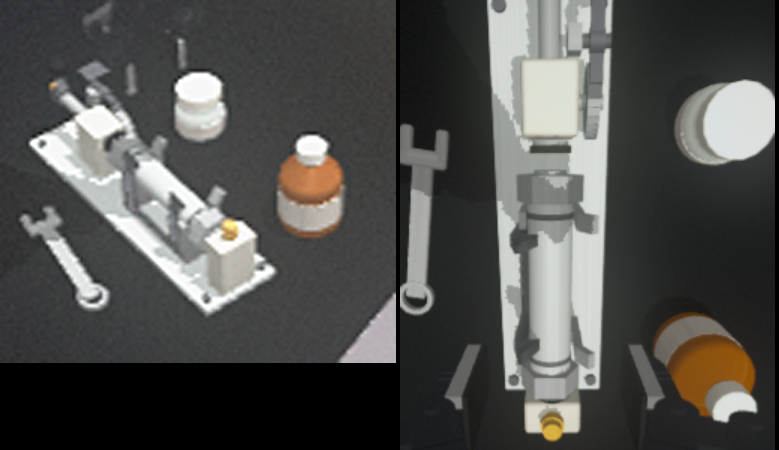

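The cartridge lies home with the jaw horns over it. It is straight between the end block and the drawn-back seal. Now I move behind the handle.

Request:
jog_arm --deltas '[[[6,37,0,0,0,0,0],[7,40,0,0,0,0,0],[7,40,0,0,0,0,0],[7,40,0,0,0,0,0],[6,40,0,0,0,0,0],[4,24,0,0,0,0,0],[0,0,-40,0,0,0,0],[0,0,-45,0,0,0,0],[0,0,-27,0,0,0,0],[0,0,0,0,0,0,0]]]' --newtons 60

```text
time: 13.15
position: [0.555, 0.4069, 0.0775]
eef_rot: [0.765, 0.644, -0.005, 0.0]
ft_force: [-0.3, -0.6, 0.1]
width: -0.002
gripper_force: 0.0
```

```bash
cat > p.py <<'E'
from h import *
np.set_printoptions(precision=4,suppress=True)
a=np.radians(80.2);ex=np.array([np.cos(a),np.sin(a)]);ey=np.array([-ex[1],ex[0]])
o=pose();print(o[0],'seat xy',o[1][:2]@ex-.2598,o[1][:2]@ey+.4824,'z',o[1][2],'Fx',o[3][:2]@ex,o[3])
E
python3 p.py
```

```text
13.15 seat xy 0.2356201012836927 0.004763046868809018 z 0.07747717846379863 Fx -0.6395147118649747 [-0.3184 -0.594   0.1486]
```

Request:
jog_arm --deltas '[[[0,0,0,0,0,0,0],[0,0,0,0,0,0,0]]]'

```text
time: 13.35
position: [0.5593, 0.4098, 0.0859]
eef_rot: [0.765, 0.644, 0.001, -0.0]
ft_force: [0.4, 0.3, 0.5]
width: -0.003
gripper_force: 0.0
```

```bash
python3 p.py
```

```text
13.35 seat xy 0.23926988885510414 0.0009880209071193025 z 0.08585508913552536 Fx 0.35764547611211506 [0.3554 0.3015 0.5314]
```

Request:
jog_arm --deltas '[[[-1,-8,0,0,0,0,0],[-1,-8,0,0,0,0,0],[-1,-6,0,0,0,0,0],[-1,-6,0,0,0,0,0],[-1,-6,0,0,0,0,0],[-1,-4,0,0,0,0,0],[0,0,0,0,0,0,0]]]'

```text
time: 14.05
position: [0.5535, 0.3749, 0.0858]
eef_rot: [0.764, 0.645, 0.004, -0.001]
ft_force: [6.5, 12.0, -4.4]
width: 0.001
gripper_force: 6.4
```

```bash
python3 p.py
```

```text
14.05 seat xy 0.2037982226564805 0.0007841549876941301 z 0.08577703524279623 Fx 12.894331613213202 [ 6.4703 11.9677 -4.4469]
```

Request:
jog_arm --deltas '[[[-0.5,-3,0,0,0,0,0],[-0.5,-3,0,0,0,0,0],[-0.5,-2,0,0,0,0,0],[0,0,0,0,0,0,0],[0,0,0,0,0,0,0]]]'

```text
time: 14.55
position: [0.5524, 0.3691, 0.086]
eef_rot: [0.764, 0.645, 0.006, -0.002]
ft_force: [9.6, 19.2, -7.7]
width: -0.005
gripper_force: 10.0
```

```bash
python3 p.py
```

```text
14.55 seat xy 0.1979808793899795 0.0008640785051461375 z 0.08595345744223917 Fx 20.588964720400174 [ 9.5718 19.2405 -7.739 ]
```

Request:
jog_arm --deltas '[[[-0.5,-3,0,0,0,0,0],[0,0,0,0,0,0,0],[0,0,0,0,0,0,0]]]'

```text
time: 14.85
position: [0.5523, 0.3689, 0.0862]
eef_rot: [0.763, 0.646, 0.008, -0.002]
ft_force: [14.3, 27.9, -14.6]
width: -0.001
gripper_force: 14.4
```

```bash
python3 p.py
```

```text
14.85 seat xy 0.1977498768986456 0.0009468527735571608 z 0.08615817427135015 Fx 29.942472635297204 [ 14.3145  27.9133 -14.5797]
```

Position no longer changes while the force rises to 30 N, so the seal is fully squeezed. I back off, go up and check.

Request:
jog_arm --deltas '[[[1,6,0,0,0,0,0],[2,8,0,0,0,0,0],[3,14,0,0,0,0,0],[3,14,0,0,0,0,0],[0,0,40,0,0,0,0],[0,0,45,0,0,0,0],[0,-20,30,0,0,0,0],[-6,-35,0,0,0,0,0],[-6,-35,0,0,0,0,0],[0,0,0,0,0,0,0]]]'

```text
time: 15.85
position: [0.5486, 0.3071, 0.1999]
eef_rot: [0.767, 0.642, -0.0, 0.001]
ft_force: [0.5, 0.4, -1.1]
width: -0.002
gripper_force: 0.0
```

Request:
jog_arm --deltas '[[[0,0,0,0,0,0,0],[0,0,0,0,0,0,0]]]'

```text
time: 16.05
position: [0.5472, 0.3139, 0.1988]
eef_rot: [0.764, 0.645, 0.0, -0.0]
ft_force: [0.2, -0.0, -0.4]
width: 0.001
gripper_force: 0.0
```

```bash
sed -i 's/w3/w9/' k.py; python3 k.py w9; python3 - <<'E'
from h import *
im=cv2.imread('pics/w9.png');s,_=robot.snapshot('side');s=cv2.resize(s[100:220,180:300],None,fx=3.3,fy=3.3,interpolation=cv2.INTER_CUBIC)
im=cv2.resize(im[60:330,150:380],None,fx=1.6,fy=1.6);h=max(len(s),len(im));pad=lambda q:cv2.copyMakeBorder(q,0,h-len(q),0,4,cv2.BORDER_CONSTANT)
cv2.imwrite('pics/c9.png',np.hstack([pad(s),pad(im)]))
E
```

```text
(16.05, array([0.5472, 0.3139, 0.1988]), np.float64(-9.719556669810961), array([ 0.233 , -0.0294, -0.3627]), 0.0012319915837680968)
485 0.42801436144252863 0.44942719781698165 -0.49073414208812105 -0.47027693186449965 0.11154893173018415
```

View pics/c9.png

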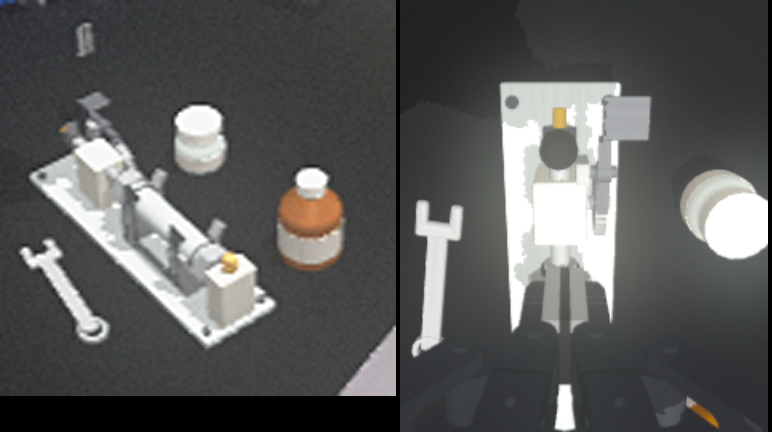

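The knob is held 23.7 mm forward, the cartridge is against the end block, and the bystanders are in place.

```bash
python3 -c "
from workcell import robot
print(robot.sign_off())"
```

```text
the job is handed in; nothing more can be done
None
```

The job is handed in, with no verdict shown: the plunger was released, the standard cartridge pressed home with the jaw shut over it, and the seal ratcheted up at about 23.7 mm travel. The bystanders near the dryer look unmoved, but I didn't recheck those around the mat.

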